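# Turn the stamp blocks over and put the sealed one away

## Robot

A 7-joint arm with a two-finger parallel gripper is mounted at the origin on the work surface. World frame = base frame: x ahead of the robot, y to its left, z up, the work surface at z = 0. Lengths are in m, angles in rad, forces in N, time in s.
With the tool pointing down it reaches from about 0.4 to 0.85 m from the base axis. Payload 10.4 kg.
Tool frame: the origin (TCP) lies on the centre line of the jaws, within the pads' length; the fingertips stand 22 mm ahead of it and the grasp point (between the pads) lies 3 mm ahead of it (arm.tip_extent is the distance from the TCP to the fingertips, in m); z points along the fingers, y is the line along which they close (so a half turn about z gives the same grasp; the last joint's range is limited). The gripper opens to 85 mm and grips with 20 to 120 N. Pads are 22 mm wide; open, the fingers measure 114 mm over their backs; the gripper's body (76 mm by 85 mm) begins 54 mm behind the grasp point. The pads swing forward as they close: fully open they stand 13 mm farther back than shut.
Start: joints at [1.12, 0.332, -0.065, 1.46, 0.022, 1.35, -0.088], TCP at [0.259, -0.569, 0.253] pointing down, gripper open.
Joint ranges: [-2.6, 2.6], [-0.5, 2.12], [-1.47, 1.34], [0.16, 2.42], [-1.27, 4.41], [0.06, 2.06], [-2.6, 2.6]. Speed limits (rad/s): [2.22, 2.22, 2.79, 2.79, 3.14, 3.14, 3.14].

## Interface

Orientations are given as a unit quaternion [w, x, y, z].
In Python, from cell import arm gives the robot as it stands. Calls block until the motion is done:
- arm.move_pose(position, orientation): joint-space move of the TCP to a pose.
- arm.servo_line(position, frame=None, rate=0.15, until_force=None): straight line of the TCP; frame=None keeps the orientation; rate is the mean speed in m/s. With until_force (N) it stops when the force on the tool has changed by that much, and returns True; else False.
- arm.goto_joints(angles): joint-space move.
- arm.gripper_to(opening): finger opening in m; the grip force is fixed at half the most; returns when the fingers have stopped.
- arm.dwell(seconds).
- arm.ik(position, orientation): joint angles nearest the present ones, or None.
- arm.capture(name): name is "scene" or "side" or "wrist"; returns the picture (420x560x3 uint8, blue, green, red); there is no depth.
- arm.camera_info(name): a dict with "camera_matrix" (3x3 intrinsics, pixels), "origin" and "attitude" of the camera in the world. Camera axes: x right, y down, z forward; pixel columns grow to the right and rows downward; lengths in m; the calibration is good to about 2 mm. A picture is of the moment at which its call begins: read the wrist's pose just before it. camera_info takes no time and is no camera call; for the wrist camera it gives the pose at the moment of the call.
A pose or a line that the arm cannot do raises arm.PlanningError and nothing moves.
- arm.sign_off(): hands the job in; it is judged then, once.
Readings, each from a call of its own:
- arm.read_clock(): time.
- arm.read_joints(): joint angles.
- arm.read_joint_vel(): joint speeds.
- arm.read_joint_efforts(): joint torques, N m.
- arm.read_eef_pos(): TCP position.
- arm.read_tcp_rot(): TCP orientation.
- arm.read_contact_force(): force on the tool from outside, world axes, zero at the start.
- arm.read_ft_torque(): the same for the moment, N m.
- arm.read_opening(): finger opening in m.
- arm.read_gripper_force(): force on a finger pad.
Only numpy, scipy, OpenCV 4.12 (cv2) and the standard library are available. Lean on these libraries where they do the work, as an engineer would, in place of code of your own. Each camera call takes 0.05 s, during which the arm holds its last target. There are 200 camera calls.

## Task

The washed wooden stamp blocks on the pottery bench must dry underside up: turn every one over. One of them carries the studio seal (a black ring with a dot) on its underside: slide the chest's cover open, lay that block flat in the compartment with its seal facing up, and slide the cover fully shut again. Leave the other blocks lying flat on the bench beside the chest, undersides up, and the other things where they are.

Things in the scene. Friction and masses are not known exactly. Their poses are not given: they have to be found in the camera images.
- block_1: wooden stamp block 84 (x) x 56 (y) x 30 mm (z), 85-155 g, flat on the bench, long side across the bench (yaw 1.0-1.6), or absent. Origin: centre of the face underneath at the start; z points up from it. All look alike from above; exactly one present has the seal on its underside: a flush black ring 46 mm across, 9 mm wide, round a 14 mm black dot. Which one varies; seen only with that face in view
- block_2: wooden stamp block 84 (x) x 56 (y) x 30 mm (z), 85-155 g, flat on the bench, long side across the bench (yaw 1.0-1.6), or absent. Origin: centre of the face underneath at the start; z points up from it. All look alike from above; exactly one present has the seal on its underside: a flush black ring 46 mm across, 9 mm wide, round a 14 mm black dot. Which one varies; seen only with that face in view
- block_3: wooden stamp block 84 (x) x 56 (y) x 30 mm (z), 85-155 g, flat on the bench, long side across the bench (yaw 1.0-1.6), or absent. Origin: centre of the face underneath at the start; z points up from it. All look alike from above; exactly one present has the seal on its underside: a flush black ring 46 mm across, 9 mm wide, round a 14 mm black dot. Which one varies; seen only with that face in view
- block_4: wooden stamp block 84 (x) x 56 (y) x 30 mm (z), 85-155 g, flat on the bench, long side across the bench (yaw 1.0-1.6), or absent. Origin: centre of the face underneath at the start; z points up from it. All look alike from above; exactly one present has the seal on its underside: a flush black ring 46 mm across, 9 mm wide, round a 14 mm black dot. Which one varies; seen only with that face in view
- block_5: wooden stamp block 84 (x) x 56 (y) x 30 mm (z), 85-155 g, flat on the bench, long side across the bench (yaw 1.0-1.6), or absent. Origin: centre of the face underneath at the start; z points up from it. All look alike from above; exactly one present has the seal on its underside: a flush black ring 46 mm across, 9 mm wide, round a 14 mm black dot. Which one varies; seen only with that face in view
- block_6: wooden stamp block 84 (x) x 56 (y) x 30 mm (z), 85-155 g, flat on the bench, long side across the bench (yaw 1.0-1.6), or absent. Origin: centre of the face underneath at the start; z points up from it. All look alike from above; exactly one present has the seal on its underside: a flush black ring 46 mm across, 9 mm wide, round a 14 mm black dot. Which one varies; seen only with that face in view
- chest: wooden stamp chest fixed to the bench, 300 mm long (its x, pointing away from the robot) x 164 mm wide (its y) x 58 mm high over its two side rails. Origin: centre of its underside. The near half (its -x side) is an open-topped compartment, the far half a solid deck 50 mm high onto which the cover slides
- well (a point): centre of the compartment's floor, 8 mm above the bench; axes as the chest's. The compartment is 140 mm (x) x 136 mm (y) inside, its walls 8 mm thick with tops 50 mm above the bench (side rails to 58 mm); a block lying flat in it clears the cover
- cover (a joint): the chest's flat sliding cover (148 x 148 x 7 mm, top face 58 mm above the bench): 0 = fully closed over the compartment, 0.146 m = fully open, slid along the chest's +x onto the deck; starts 0 to 40 mm open. It slides with about 1.5 N of friction and stays where it is left
- cover_grip (a point): centre of the grip bar on the cover: a bar 18 mm thick (chest x) x 90 mm long (chest y) x 22 mm high standing in the middle of the cover, from 58 to 80 mm above the bench; the point is 68 mm above the bench and moves with the cover
- cork: cork stopper, 36 mm across, 22 mm high, standing among the blocks; not part of the job; origin at the centre of its underside
- prop: clay kiln prop, upright cylinder 30 mm across, 35 mm high, standing among the blocks; not part of the job; origin at the centre of its underside
- bowl: blue bowl, 110 mm across, 50 mm high, at the back of the bench; not part of the job; origin at the centre of its underside
- mug: white mug, 80 mm across, 90 mm high, at the back; not part of the job; origin at the centre of its underside
- jar_a: glaze jar, 70 mm across, 100 mm high, at the back right; not part of the job; origin at the centre of its underside
- jar_b: small glaze jar, 64 mm across, 85 mm high, left of the chest; not part of the job; origin at the centre of its underside
- rib: flat wooden rib, 100 x 45 x 8 mm, lying between the blocks and the chest; not part of the job; origin at the centre of its underside

How it is judged:
On the way, in this order (a step that is already met when the one before it is completed fails the run):
1. the sealed block has been turned over: its seal faces up (within 30 degrees) (angle between each of block_2, block_5's own z axis and vertical above 2.62 rad), for 0.1 s.
2. the sealed block lies in the compartment, seal up, let go, while the cover is open (value of joint cover above 0.05 m and x of block_2 in the frame of well between -0.045 and 0.045 m and y of block_2 in the frame of well between -0.045 and 0.045 m and z of each of block_2, block_5 in the frame of well below 0.036 m and angle between each of block_2, block_5's own z axis and vertical above 2.97 rad and contact force between the fingers and block_2 below 0.1 N and x of block_5 in the frame of well between -0.045 and 0.045 m and y of block_5 in the frame of well between -0.045 and 0.045 m and contact force between the fingers and block_5 below 0.1 N), for 0.2 s.
At the end, for the whole second after the job is handed in: The cover is fully shut (within 6 mm); the sealed block lies flat on the compartment's floor at rest with its seal up (within 10 degrees); every other block lies on the bench outside the chest, turned over and flat (within 10 degrees) (value of joint cover below 0.006 m and x of block_2 in the frame of well between -0.045 and 0.045 m and y of block_2 in the frame of well between -0.045 and 0.045 m and z of each of block_2, block_5 in the frame of well below 0.036 m and angle between each of block_2, block_5, block_1, block_3, block_4, block_6's own z axis and vertical above 2.97 rad and linear speed of each of block_2, block_5 below 0.02 m/s and x of block_5 in the frame of well between -0.045 and 0.045 m and y of block_5 in the frame of well between -0.045 and 0.045 m and (y of block_1 in the frame of chest above 0.09 m or y of block_1 in the frame of chest below -0.09 m or x of block_1 in the frame of chest above 0.16 m or x of block_1 in the frame of chest below -0.16 m) and height (world z) of block_1 between -0.02 and 0.045 m and (y of block_3 in the frame of chest above 0.09 m or y of block_3 in the frame of chest below -0.09 m or x of block_3 in the frame of chest above 0.16 m or x of block_3 in the frame of chest below -0.16 m) and height (world z) of block_3 between -0.02 and 0.045 m and (y of block_4 in the frame of chest above 0.09 m or y of block_4 in the frame of chest below -0.09 m or x of block_4 in the frame of chest above 0.16 m or x of block_4 in the frame of chest below -0.16 m) and height (world z) of block_4 between -0.02 and 0.045 m and (y of block_6 in the frame of chest above 0.09 m or y of block_6 in the frame of chest below -0.09 m or x of block_6 in the frame of chest above 0.16 m or x of block_6 in the frame of chest below -0.16 m) and height (world z) of block_6 between -0.02 and 0.045 m); the robot touches nothing.
It fails at once if a bystander (cork, prop, bowl, mug, jar or rib) is shoved more than 6 cm or knocked over (distance of any of cork, prop, bowl, mug, jar_a, jar_b, rib from where it was at the start of the episode above 0.06 m or angle between any of cork, prop, bowl, mug, jar_a, jar_b, rib's own z axis and vertical above 0.8 rad).
It fails at once if a block falls off the bench (height (world z) of any of block_1, block_2, block_3, block_4, block_5, block_6 below -0.1 m).
Of block_2, block_5 only 1 to 1 are there at a start; the rules pass over those that are not, and their reading is None.
Of block_1, block_3, block_4, block_6 only 2 to 3 are there at a start; the rules pass over those that are not, and their reading is None.
At some moment in a run one of block_1, block_2, block_3, block_4, block_5, block_6 may be knocked a few centimetres aside while the robot is not near it.
Once in a run the grip may slacken for a moment while it holds something.
It also fails if it takes over 210 s, if anything falls off the work surface, if the arm or the gripper's body presses on something with over 40 N, if the wrist force passes 120 N, or if a joint passes its speed limit or range.

## Working session

There is one attempt and no reset: what is moved stays moved. The work goes in short steps, each a Python script; the robot and the scene stay as the last script left them, time stands still between calls to the robot, and variables do not carry over. Pictures are saved under pics/ and viewed, at most 14 in all, crops included, and the job is handed in when it is done.

```bash
ls; mkdir -p pics; python3 - <<'E'
from cell import arm
import cv2,numpy as np
a=arm.capture("scene");b=arm.capture("side")
cv2.imwrite("pics/scene0.png",a);cv2.imwrite("pics/side0.png",b)
for n in("scene","side","wrist"):
    i=arm.camera_info(n);print(n,i)
print(arm.read_clock(),arm.read_tcp_rot(),arm.tip_extent)
E
```

```text
cell.py
pics
scene {'camera_matrix': array([[431.27290691,   0.        , 290.70581398],
       [  0.        , 431.27290691, 211.62352734],
       [  0.        ,   0.        ,   1.        ]]), 'origin': array([ 1.21750605, -0.16592957,  0.8357721 ]), 'attitude': array([-0.27130282,  0.78809561,  0.5207056 , -0.18483988])}
side {'camera_matrix': array([[496.73707143,   0.        , 278.79722024],
       [  0.        , 496.73707143, 207.90789487],
       [  0.        ,   0.        ,   1.        ]]), 'origin': array([0.56030908, 1.09692566, 1.01800202]), 'attitude': array([ 0.01301754, -0.03595506,  0.91678564, -0.3975448 ])}
wrist {'camera_matrix': array([[292.16767186,   0.        , 280.98374937],
       [  0.        , 292.16767186, 213.75351859],
       [  0.        ,   0.        ,   1.        ]]), 'origin': array([ 0.33537575, -0.53365915,  0.37300789]), 'attitude': array([ 0.13748605,  0.82987948, -0.53325304, -0.08965954])}
0.1 [-5.91307703e-04  9.77206361e-01  2.12290720e-01 -1.67078157e-04] 0.022
```

View pics/scene0.png

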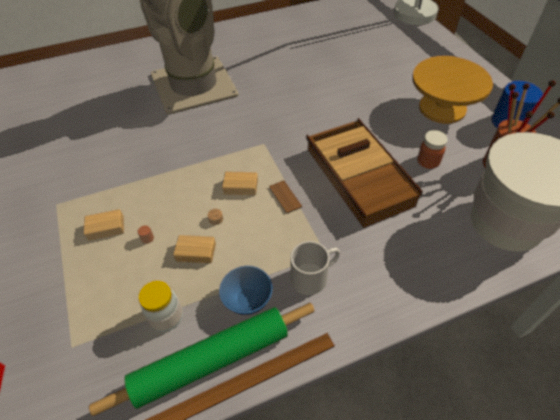

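View pics/side0.png

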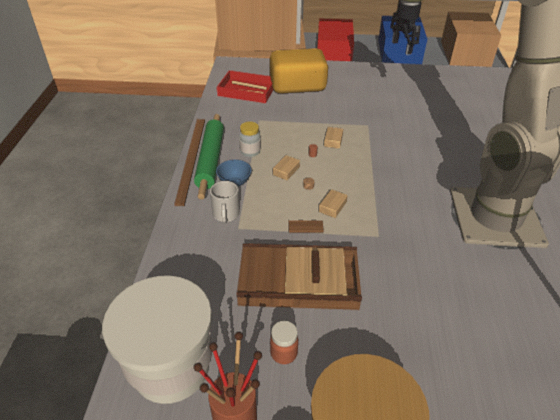

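Three blocks are visible. In the scene view they are at (104,222), (240,182) and (195,248), with the cork at (215,216), the prop at (146,234), the rib at (285,196) and the chest bar at (353,148). In the side view the blocks are at (333,137), (286,167) and (333,203). I'll write the helpers, measure coarsely, and check tilt reachability.

```bash
cat > h.py <<'E'
from cell import arm
import cv2,numpy as np
from scipy.spatial.transform import Rotation as R
def rot(q): return R.from_quat(np.roll(q,-1))
def quat(r): return np.roll(r.as_quat(),1)
def ray(info,uv):
    d=np.linalg.inv(info["camera_matrix"])@np.array([*uv,1.]); d=rot(info["attitude"]).apply(d)
    return np.array(info["origin"]),d/np.linalg.norm(d)
def cast(info,uv,z):
    o,d=ray(info,uv); return o+d*(z-o[2])/d[2]
def tri(i1,u1,i2,u2):
    o1,d1=ray(i1,u1);o2,d2=ray(i2,u2)
    t=np.linalg.lstsq(np.c_[d1,-d2],o2-o1,rcond=None)[0]
    p,q=o1+t[0]*d1,o2+t[1]*d2
    return (p+q)/2,np.linalg.norm(p-q)
def proj(info,p):
    c=info["camera_matrix"]@rot(info["attitude"]).inv().apply(np.array(p)-info["origin"]); return c[:2]/c[2]
def tool(psi,tilt=0.):
    """closing axis horizontal at yaw psi; tool z tilted from down toward (closing axis x up) direction by tilt.
    tilt>0: fingers point toward direction yaw psi+90deg."""
    y=np.array([np.cos(psi),np.sin(psi),0]); n=np.array([-np.sin(psi),np.cos(psi),0])
    z=np.sin(tilt)*n+np.array([0,0,-np.cos(tilt)])
    return quat(R.from_matrix(np.c_[np.cross(y,z),y,z]))
def grab(name):
    info=arm.camera_info(name); return info,arm.capture(name)
E
python3 - <<'E'
from h import *
S,a=grab("scene");D,b=grab("side")
for nm,img,info,pts in(("scene",a,S,[(104,222),(240,182),(195,248)]),("side",b,D,[(333,137),(333,203),(286,167)])):
    hsv=cv2.cvtColor(img,cv2.COLOR_BGR2HSV)
    print(nm,[hsv[p[1]-2:p[1]+3,p[0]-2:p[0]+3].reshape(-1,3).mean(0).round() for p in pts],[cast(info,p,.03).round(3) for p in pts])
for s,d,n in[((104,222),(333,137),'A'),((240,182),(333,203),'B'),((195,248),(286,167),'C'),((353,148),(316,266),'bar'),((215,213),(308,183),'cork'),((146,232),(313,150),'prop'),((285,196),(305,227),'rib')]:
    print(n,tri(S,s,D,d))
for x,y in((.45,-.45),(.55,-.35),(.5,-.1),(.65,-.2)):
  for psi in(-.4,0,.3):
    out=[]
    for off in(0,np.pi):
      for t in(-70,-60,-50,0,50,60,70):
        q=arm.ik([x,y,.06],tool(psi+off,np.radians(t))); out.append((('a' if off==0 else 'b'),t) if q is not None else None)
    print(x,y,psi,[o for o in out if o])
E
```

```text
scene [array([ 17., 140., 181.]), array([ 17., 141., 179.]), array([ 17., 142., 181.])] [array([ 0.483, -0.339,  0.03 ]), array([ 0.49 , -0.005,  0.03 ]), array([ 0.639, -0.162,  0.03 ])]
side [array([ 17., 114., 164.]), array([ 17., 114., 170.]), array([ 16., 113., 170.])] [array([ 0.478, -0.326,  0.03 ]), array([0.479, 0.011, 0.03 ]), array([ 0.628, -0.148,  0.03 ])]
A (array([ 0.47614507, -0.3405154 ,  0.02085583]), np.float64(0.002289572582029932))
B (array([ 0.47804217, -0.0024389 ,  0.01765459]), np.float64(0.0008363835851439683))
C (array([ 0.62919588, -0.16185065,  0.01787523]), np.float64(0.0016893908121624135))
bar (array([0.52630431, 0.29089562, 0.0690184 ]), np.float64(0.0036631132844004775))
cork (array([ 0.55368902, -0.08971646,  0.01881283]), np.float64(0.003936989632703032))
prop (array([ 0.5444407 , -0.25499878,  0.02250027]), np.float64(0.0008995985551747688))
rib (array([0.55681341, 0.09001686, 0.00347592]), np.float64(0.0006593694521155463))
0.45 -0.45 -0.4 [('a', -70), ('a', -60), ('a', -50), ('a', 0), ('a', 50), ('a', 60), ('a', 70), ('b', -70), ('b', -60), ('b'
[... 1135 characters left out ...]
('b', 70)]
0.5 -0.1 0.3 [('a', -70), ('a', -60), ('a', -50), ('a', 0), ('a', 50), ('a', 60), ('a', 70), ('b', -70), ('b', -60), ('b', -50), ('b', 0), ('b', 50), ('b', 60), ('b', 70)]
0.65 -0.2 -0.4 [('a', -70), ('a', -60), ('a', -50), ('a', 0), ('a', 50), ('a', 60), ('a', 70), ('b', -70), ('b', -60), ('b', -50), ('b', 0), ('b', 50), ('b', 60), ('b', 70)]
0.65 -0.2 0 [('a', -70), ('a', -60), ('a', -50), ('a', 0), ('a', 50), ('a', 60), ('a', 70), ('b', -70), ('b', -60), ('b', -50), ('b', 0), ('b', 50), ('b', 60), ('b', 70)]
0.65 -0.2 0.3 [('a', -70), ('a', -60), ('a', -50), ('a', 0), ('a', 50), ('a', 60), ('a', 70), ('b', -70), ('b', -60), ('b', -50), ('b', 0), ('b', 50), ('b', 60), ('b', 70)]
```

```bash
cat >> h.py <<'E'
def wood(img):
    hsv=cv2.cvtColor(img,cv2.COLOR_BGR2HSV)
    m=cv2.inRange(hsv,(8,85,90),(24,255,255))
    return cv2.morphologyEx(m,cv2.MORPH_OPEN,np.ones((5,5)))
def rects(info,img,z=.03,amin=500):
    """wood-coloured contours -> (centre on plane z, long axis yaw, sides, contour)"""
    out=[]
    for c in cv2.findContours(wood(img),cv2.RETR_EXTERNAL,cv2.CHAIN_APPROX_NONE)[0]:
        if cv2.contourArea(c)<amin: continue
        P=np.array([cast(info,p,z)[:2] for p in cv2.convexHull(c)[:,0]])
        (cx,cy),_,_=r=cv2.minAreaRect((P*1000).astype(np.float32))
        B=cv2.boxPoints(r)/1000; e=[B[1]-B[0],B[2]-B[1]]; l=[np.linalg.norm(v) for v in e]
        v=e[int(l[1]>l[0])]
        out.append((np.array([cx,cy])/1000,np.arctan2(v[1],v[0])%np.pi,sorted(l),c))
    return out
E
python3 - <<'E'
from h import *
print(rot(arm.camera_info("wrist")["attitude"]).apply([0,0,1]))
q0=tool(0)
arm.move_pose([.50,-.17,.36],q0)
I,a=grab("wrist"); print(I["origin"],rot(I["attitude"]).as_matrix().round(2),arm.read_clock())
cv2.imwrite("pics/w1.png",np.hstack([a]))
for r in rects(I,a): print(r[0].round(3),r[1].round(3),np.round(r[2],3),cv2.boundingRect(r[3]))
E
```

```text
[-0.295249   -0.13293825 -0.94612655]
[ 0.49985108 -0.08781945  0.47991329] [[ 1.   -0.   -0.  ]
 [-0.   -0.95 -0.32]
 [-0.    0.32 -0.95]] 1.9917
[ 0.477 -0.336] 1.435 [0.054 0.094] (251, 240, 36, 50)
[ 0.806 -0.29 ] 1.461 [0.071 0.075] (443, 219, 43, 42)
[ 0.629 -0.161] 1.103 [0.056 0.082] (338, 133, 55, 60)
[ 0.479 -0.002] 1.13 [0.054 0.082] (238, 8, 58, 77)
```

View pics/w1.png

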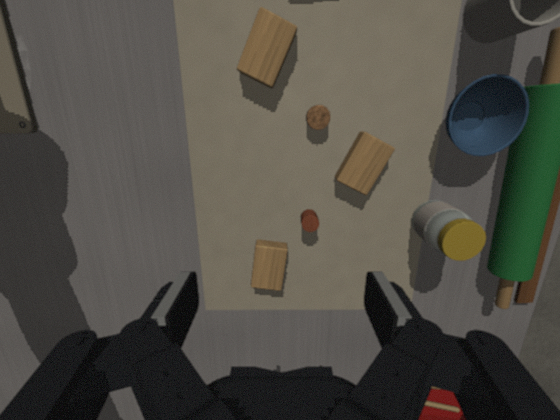

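The wrist view confirms the layout: A at px (268,265), C at (365,163), B at (267,47), cork (318,117), prop (310,220). My plan is to grip each block's end with the tool tilted 65°, swing through vertical to −65° (130° of rotation), rest the lower edge on the bench and release so it falls flat. Block A goes first.

```bash
cat >> h.py <<'E'
OPEN=.085
def look(p,psi=0.,h=.24,shift=(0,0)):
    """wrist camera straight above p; returns info,img"""
    n=np.array([-np.sin(psi),np.cos(psi)])
    xy=np.array(p[:2])+shift-.082*n
    arm.move_pose([*xy,h],tool(psi)); arm.dwell(.15)
    return grab("wrist")
def locate(p,psi=0.,h=.24,z=.03,tol=.05):
    """block near p from two wrist places: centre, yaw, height by triangulating top centroid"""
    res=[]
    for s in(-.03,.03):
        I,a=look(p,psi,h,(s,0)); rs=[r for r in rects(I,a,z) if np.linalg.norm(r[0]-p[:2])<tol and .04<r[2][0]<.07 and .07<r[2][1]<.1]
        if not rs: print("no block near",p,[(r[0].round(3),np.round(r[2],3)) for r in rects(I,a,z)]); cv2.imwrite("pics/miss.png",a); return None
        r=min(rs,key=lambda r:np.linalg.norm(r[0]-p[:2])); m=cv2.moments(r[3]); res.append((I,(m['m10']/m['m00'],m['m01']/m['m00']),r))
    t,e=tri(res[0][0],res[0][1],res[1][0],res[1][1])
    c=(res[0][2][0]+res[1][2][0])/2; y=res[0][2][1]; y2=res[1][2][1]
    print("block",c.round(4),"yaws",round(y,3),round(y2,3),"sides",np.round(res[0][2][2]+res[1][2][2],3),"tri",t.round(3),round(e,4))
    return c,y+((y2-y+np.pi/2)%np.pi-np.pi/2)/2
def P(s,tilt,L):  # joint-space move that also prints failures
    arm.move_pose(s,tool(L,tilt))
def flip_pick(c,yaw,half,t1=np.radians(65),zg=.027):
    """half=0: hold the -u end (approach toward +u); half=1: the other way round"""
    psi=yaw-np.pi/2+half*np.pi; psi=(psi+np.pi)%(2*np.pi)-np.pi
    u=np.array([-np.sin(psi),np.cos(psi),0]); d=np.array([*(np.sin(t1)*u[:2]),-np.cos(t1)])
    g=np.array([*c,0])-.028*u+[0,0,zg]
    arm.gripper_to(OPEN)
    P(g-.12*d+[0,0,.06],t1,psi); P(g-.08*d,t1,psi)
    arm.servo_line(g,rate=.08); arm.gripper_to(.03); print("grip",arm.read_opening(),arm.read_gripper_force())
    arm.servo_line(g+[0,0,.14],rate=.15)
    print("after lift",arm.read_opening()); return psi
def flip_place(c,psi,t1=np.radians(65),t2=np.radians(65)):
    u=np.array([-np.sin(psi),np.cos(psi),0]); dip=np.pi-t1-t2
    g=np.array([*c,0])+(-.042+.070*np.cos(dip)-.012*np.sin(dip))*u
    P(g+[0,0,.17],0.,psi); P(g+[0,0,.15],-t2,psi); print("held",arm.read_opening())
    hit=arm.servo_line(g+[0,0,.04],rate=.06,until_force=3.); print("touch",hit,arm.read_eef_pos())
    arm.gripper_to(OPEN); arm.dwell(.3)
    p=np.array(arm.read_eef_pos()); arm.servo_line(p+.06*u+[0,0,.10],rate=.2)
E
python3 - <<'E'
from h import *
c,y=locate([.477,-.336])
for half in(0,1):
    psi=y-np.pi/2+half*np.pi; u=np.array([-np.sin(psi),np.cos(psi),0])
    for t,z,o in((65,.027,-.028),(65,.17,-.028),(0,.17,0),(-65,.17,0),(-65,.06,0)):
        q=arm.ik(np.array([*c,z])+o*u,tool(psi,np.radians(t))); print(half,t,None if q is None else np.round(q,2))
print(arm.read_clock())
E
```

```text
block [ 0.4765 -0.3424] yaws 1.43 1.432 sides [0.055 0.082 0.054 0.082] tri [ 0.477 -0.34   0.028] 0.0001
0 65 [ 1.13  1.13 -0.36  1.12 -0.47  1.75  0.81]
0 65 [ 1.14  0.94 -0.37  1.13 -0.55  1.87  0.7 ]
0 0 [ 0.85  0.33 -0.37  1.66  0.13  1.18  0.31]
0 -65 [ 0.4   0.47 -0.44  1.95  1.31  1.48 -0.84]
0 -65 [ 0.32  0.67 -0.34  1.95  1.38  1.42 -1.04]
1 65 [ 0.43  0.8  -0.53  1.92  1.46  1.56  2.03]
1 65 [ 0.51  0.52 -0.64  1.94  1.34  1.6   2.27]
1 0 [-0.33  0.55  1.16  1.72 -0.53  1.24 -2.31]
1 -65 [ 0.7   0.89  0.34  1.25 -0.94  2.01 -2.18]
1 -65 [ 0.59  1.09  0.54  1.25 -1.07  2.   -2.  ]
3.825
```

```bash
python3 - <<'E'
from h import *
c,y=np.array([.4765,-.341]),1.431
psi=flip_pick(c,y,0)
flip_place(c,psi)
arm.move_pose([.45,-.3,.35],tool(0)); a=arm.capture("scene"); I,w=grab("wrist")
cv2.imwrite("pics/s2.png",cv2.resize(np.hstack([a,w]),(800,300)))
print(arm.read_clock())
E
```

```text
grip 0.05495019865284808 63.330230712890625
after lift 0.055020235600429644
held 0.05539420027107705
touch True [ 0.47560925 -0.34697271  0.05386914]
14.25
```

View pics/s2.png

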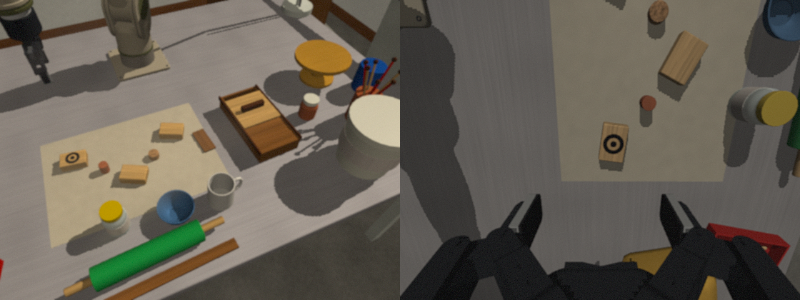

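A landed flipped with the seal showing (wrist view about (613,143) in the crop, scene (72,157)), so A is the sealed block. Next I'll flip B and look at the chest.

```bash
python3 - <<'E'
from h import *
c,y=locate([.479,-.002])
psi=flip_pick(c,y,0)
flip_place(c+[-.015,-.03],psi)
b=arm.capture("side")
I1,w1=look([.53,.29],0,.30,(-.05,0)); I2,w2=look([.53,.29],0,.30,(.05,0))
np.savez("chest.npz",**{f"{k}{i}":v for i,I in((1,I1),(2,I2)) for k,v in I.items()})
cv2.imwrite("pics/c1.png",w1);cv2.imwrite("pics/c2.png",w2)
cv2.imwrite("pics/c12.png",cv2.resize(np.hstack([w1,w2]),(800,300))); cv2.imwrite("pics/side3.png",b)
print(arm.read_clock())
I,a=look([.465,-.03]); print([(r[0].round(3),r[1].round(3),np.round(r[2],3)) for r in rects(I,a)])
E
```

```text
block [ 0.4791 -0.0017] yaws 1.126 1.127 sides [0.054 0.081 0.054 0.082] tri [0.48  0.    0.029] 0.0001
grip 0.05486552891393378 63.29788684844971
after lift 0.05482823410773899
held 0.05480471741931745
touch True [ 0.46139967 -0.03713703  0.05486451]
27.075
[(array([ 0.48 , -0.307]), np.float32(3.041), array([0.052, 0.054], dtype=float32)), (array([ 0.825, -0.316]), np.float32(1.872), array([0.054, 0.095], dtype=float32)), (array([ 0.609, -0.171]), np.float32(1.104), array([0.056, 0.083], dtype=float32)), (array([ 0.461, -0.035]), np.float32(1.136), array([0.054, 0.082], dtype=float32))]
```

View pics/c12.png

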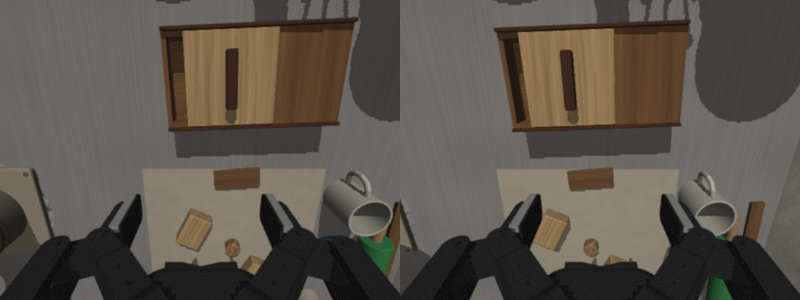

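B is turned and lies flat at (0.461,−0.035). C reads as (0.609,−0.171), so it may have been knocked; I'll remeasure it later. In the chest views the bar is at about px (325,109) and (237,112), with the cover slightly open. Measuring the bar and chest outline now.

```bash
python3 - <<'E'
from h import *
d=np.load("chest.npz"); out=[]
for i in(1,2):
    I={k:d[f"{k}{i}"] for k in("camera_matrix","origin","attitude")}
    img=cv2.imread(f"pics/c{i}.png"); hsv=cv2.cvtColor(img,cv2.COLOR_BGR2HSV)
    p0=(325,109) if i==1 else (237,112)
    print("hsv bar",hsv[p0[1],p0[0]],"cover",hsv[p0[1],p0[0]+35],"deck",hsv[p0[1],p0[0]+100])
    def rect(c,z):
        Pp=np.array([cast(I,p,z)[:2] for p in cv2.convexHull(c)[:,0]]); r=cv2.minAreaRect((Pp*1000).astype(np.float32))
        B=cv2.boxPoints(r)/1000; e=B[1]-B[0],B[2]-B[1]; l=[np.linalg.norm(v) for v in e]; v=e[int(l[1]>l[0])]
        return np.array(r[0])/1000,float(np.arctan2(v[1],v[0])%np.pi),np.round(sorted(l),3)
    m=cv2.inRange(hsv,(0,50,0),(30,255,255)); m[240:]=0
    c=max(cv2.findContours(m,cv2.RETR_EXTERNAL,cv2.CHAIN_APPROX_NONE)[0],key=cv2.contourArea)
    print("chest",rect(c,.055))
    m=np.uint8(hsv[...,2]<85)*255; m=cv2.morphologyEx(m,cv2.MORPH_OPEN,np.ones((5,5)))
    n,lab,st,cen=cv2.connectedComponentsWithStats(m); l=lab[p0[1],p0[0]]
    c=cv2.findContours(np.uint8(lab==l),cv2.RETR_EXTERNAL,cv2.CHAIN_APPROX_NONE)[0][0]
    print("bar",rect(c,.08),st[l]); out.append((I,cen[l]))
    # cover: bright wood
    m=cv2.inRange(hsv,(10,60,115),(25,255,255)); m[240:]=0
    c=max(cv2.findContours(m,cv2.RETR_EXTERNAL,cv2.CHAIN_APPROX_NONE)[0],key=cv2.contourArea); print("cover",rect(c,.058))
print(tri(out[0][0],out[0][1],out[1][0],out[1][1]))
E
```

```text
hsv bar [ 13 164  53] cover [ 18 113 142] deck [ 13 142  88]
chest (array([0.56841394, 0.29425241]), 0.03865538164973259, array([0.165, 0.301], dtype=float32))
bar (array([0.52664459, 0.29093988]), 1.6086492538452148, array([0.018, 0.09 ], dtype=float32)) [ 316   68   18   88 1488]
cover (array([0.52738586, 0.29296265]), 0.03816317394375801, array([0.147, 0.148], dtype=float32))
hsv bar [ 11 127  58] cover [ 17 111 140] deck [ 13 136  92]
chest (array([0.56775   , 0.29425067]), 0.03823758661746979, array([0.165, 0.301], dtype=float32))
bar (array([0.52958722, 0.29172443]), 1.6085755825042725, array([0.02 , 0.089], dtype=float32)) [ 224   70   24   86 1508]
cover (array([0.52772247, 0.29297015]), 0.03855237737298012, array([0.147, 0.148], dtype=float32))
(array([0.52780025, 0.29404445, 0.06902334]), np.float64(0.00011096143859710401))
```

Chest centre is (0.568,0.294), yaw 0.038, sizes match, and the bar height triangulates to 0.069. Now I'll open the cover, then place A.

```bash
python3 - <<'E'
from h import *
yc=.0384; e=np.array([np.cos(yc),np.sin(yc),0]); b=np.array([.5276,.2928,0]); q=tool(yc)
arm.move_pose([*b[:2],.16],q); arm.gripper_to(.06)
hit=arm.servo_line(b+[0,0,.083],rate=.08,until_force=4); print("hit",hit,arm.read_eef_pos())
arm.gripper_to(.005); print("bar",arm.read_opening())
p=np.array(arm.read_eef_pos()); arm.servo_line(p+.110*e,rate=.08); print(arm.read_contact_force(),arm.read_opening(),arm.read_eef_pos())
arm.gripper_to(.06); p=np.array(arm.read_eef_pos()); arm.servo_line([*p[:2],.2]); arm.gripper_to(OPEN)
I,w=look([.53,.29],0,.30); cv2.imwrite("pics/c4.png",w)
print(locate([.4756,-.34]),arm.read_clock())
E
```

```text
hit False [0.52782296 0.29305873 0.08355963]
bar 0.016718368931712746
[ 1.61850602 -0.550273    2.60964888] 0.017094451826065674 [0.63785425 0.29701505 0.08352752]
no block near [0.4756, -0.34] [(array([ 0.699, -0.758]), array([0.067, 0.072], dtype=float32)), (array([ 0.559, -0.676]), array([0.059, 0.061], dtype=float32)), (array([ 0.473, -0.365]), array([0.04 , 0.054], dtype=float32)), (array([ 0.475, -0.344]), array([0.026, 0.026], dtype=float32)), (array([ 0.478, -0.323]), array([0.039, 0.055], dtype=float32)), (array([ 0.549, -0.255]), array([0.024, 0.029], dtype=float32))]
None 38.7667
```

View pics/c4.png

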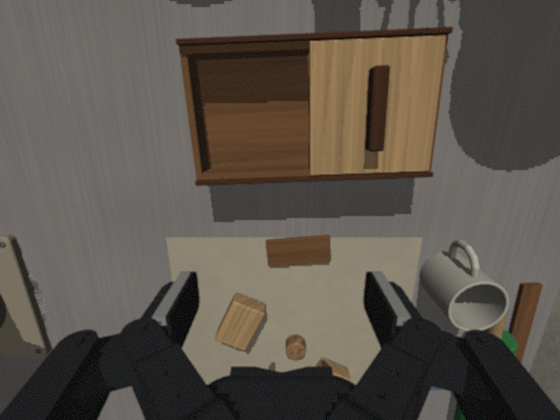

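The cover is open with the compartment clear (interior px about (203–308, 55–172)). The seal split the block mask, so I'll close the mask, remeasure A and place it.

```bash
sed -i 's/    return cv2.morphologyEx(m,cv2.MORPH_OPEN,np.ones((5,5)))/    m=cv2.morphologyEx(m,cv2.MORPH_OPEN,np.ones((5,5))); return cv2.morphologyEx(m,cv2.MORPH_CLOSE,np.ones((15,15))) if seal else m/; s/def wood(img):/seal=False\ndef wood(img):/' h.py
cat > place.py <<'E'
from h import *
import h
def pick_down(c,y,zg=.027):
    psi=y-np.pi/2; arm.gripper_to(OPEN); arm.move_pose([*c,.14],tool(psi)); arm.servo_line([*c,zg],rate=.1)
    arm.gripper_to(.03); print("grip",arm.read_opening()); arm.servo_line([*c,.2],rate=.2); print("lift",arm.read_opening())
def put_down(c,y,zmin,opn=.07):
    psi=y-np.pi/2; arm.move_pose([*c,.2],tool(psi)); print("held",arm.read_opening())
    print("touch",arm.servo_line([*c,zmin],rate=.06,until_force=3),arm.read_eef_pos())
    arm.gripper_to(opn); arm.servo_line([*c,.2],rate=.15)
E
python3 - <<'E'
from place import *
h.seal=True
r=locate([.4756,-.34])
if r and abs(r[0][0]-.4756)<.06:
    pick_down(*r); put_down([.496,.2915],np.pi/2+.0384,.033)
    h.seal=False
    I,w=look([.53,.29],0,.30); cv2.imwrite("pics/c5.png",w[:300])
print(arm.read_clock())
E
```

```text
block [ 0.4757 -0.3439] yaws 1.431 1.435 sides [0.055 0.082 0.054 0.082] tri [ 0.475 -0.342  0.022] 0.0003
grip 0.05459994507930713
lift 0.05481305990006633
held 0.05457381099189109
touch True [0.49604298 0.29148849 0.03572803]
50.3917
```

View pics/c5.png

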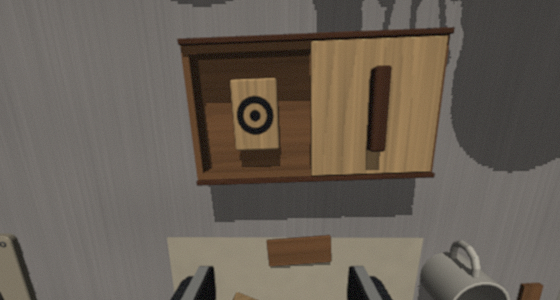

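The sealed block lies centred in the compartment, seal up at px (255,114). Closing the cover, then on to C.

```bash
python3 - <<'E'
from place import *
yc=.0384; e=np.array([np.cos(yc),np.sin(yc),0]); b=np.array([.6378,.297,0]); q=tool(yc)
arm.gripper_to(.06); arm.move_pose([*b[:2],.16],q)
print("hit",arm.servo_line(b+[0,0,.083],rate=.08,until_force=4))
arm.gripper_to(.005); print("bar",arm.read_opening())
p=np.array(arm.read_eef_pos()); s=arm.servo_line(p-.152*e,rate=.06,until_force=12)
p2=np.array(arm.read_eef_pos()); print("stop",s,(p2-p)@e,arm.read_contact_force(),arm.read_opening())
arm.gripper_to(.06); arm.servo_line([*p2[:2],.2]); arm.gripper_to(OPEN)
I,w=look([.53,.29],0,.30); cv2.imwrite("pics/c6.png",w[:300])
r=locate([.609,-.171]); print(arm.read_clock())
E
```

```text
hit False
bar 0.01643823687227159
stop True -0.1443529015699226 [2.20315432 1.26097657 0.93842165] 0.016978898344672887
block [ 0.6094 -0.1728] yaws 1.102 1.104 sides [0.055 0.082 0.054 0.082] tri [ 0.61  -0.171  0.028] 0.0001
60.2333
```

View pics/c6.png

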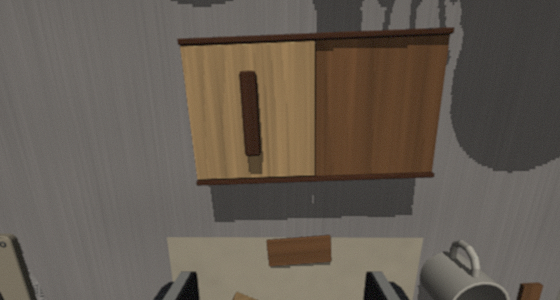

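The cover is back over the compartment with its left edge against the near wall (px 190). I'll carry C to the free spot near (0.44,−0.19) and flip it there.

```bash
python3 - <<'E'
from place import *
pick_down([.6094,-.172],1.103)
put_down([.45,-.19],1.5,.024,.085)
r=locate([.45,-.19])
psi=flip_pick(*r,0); flip_place(r[0],psi)
r=locate(r[0])
I,w=look([.53,.29],0,.30); hsv=cv2.cvtColor(w,cv2.COLOR_BGR2HSV); m=cv2.inRange(hsv,(10,60,115),(25,255,255)); m[240:]=0
c=max(cv2.findContours(m,cv2.RETR_EXTERNAL,cv2.CHAIN_APPROX_NONE)[0],key=cv2.contourArea)
print("cover",[cast(I,p[0],.058)[:2].round(4) for p in cv2.boxPoints(cv2.minAreaRect(c))[:,None]])
arm.move_pose([.35,-.45,.35],tool(0))
a=arm.capture("scene"); b=arm.capture("side"); I,w=look([.46,-.05],0,.36); cv2.imwrite("pics/f.png",cv2.resize(np.hstack([a,w]),(800,300)))
print(arm.read_clock())
E
```

```text
grip 0.054860192123038325
lift 0.05515598694818752
held 0.054815711316286056
touch True [ 0.4500759  -0.19007764  0.02773797]
block [ 0.4498 -0.1906] yaws 1.497 1.498 sides [0.055 0.082 0.054 0.082] tri [ 0.45  -0.188  0.028] 0.0
grip 0.05509399821124563 63.16902279853821
after lift 0.05557422218559936
held 0.05522723742336571
touch True [ 0.44924669 -0.19661565  0.05465438]
block [ 0.4491 -0.1943] yaws 1.494 1.495 sides [0.055 0.082 0.054 0.081] tri [ 0.449 -0.192  0.028] 0.0001
cover [array([0.418 , 0.3624]), array([0.5634, 0.3677]), array([0.5753, 0.2215]), array([0.4081, 0.2145])]
87.4583
```

View pics/f.png

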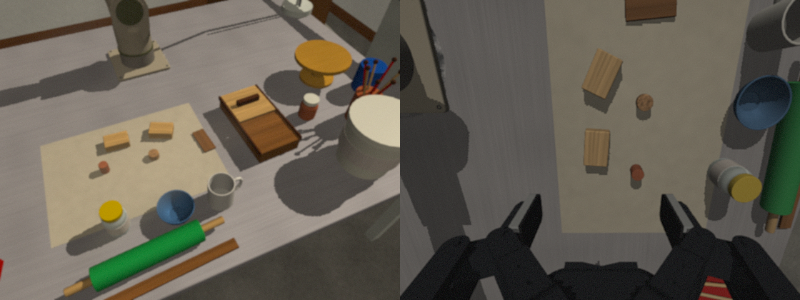

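The blocks B (602,73) and C (597,147) in the crop lie flat where the flip predicts, with the same touch heights as A. The bystanders look undisturbed. The cover travelled to a hard stop, and its centre at −74 mm in the chest frame is consistent with fully shut. Handing in.

```bash
python3 -c "
from cell import arm
print(arm.sign_off())"
```

```text
the job is handed in; nothing more can be done
None
```

I turned over all three blocks present, laid the sealed one seal-up in the chest and shut the cover, left the other two flat on the bench undersides up, and handed the job in at about 87 s; no verdict came back.

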